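# Spring the pattern roller into its stand

### The arm

A 7-joint arm with a two-finger parallel gripper is mounted at the origin on the work surface; the furniture and walls round the work are solid. World frame = base frame: x ahead of the robot, y to its left, z up, the work surface at z = 0. Lengths are in m, angles in rad, forces in N, time in s.
With the tool pointing down it reaches from about 0.4 to 0.85 m from the base axis. Payload 10.4 kg.
Tool frame: the origin (TCP) lies between the finger pads; the fingertips stand finger_overhang ahead of it and the grasp point (between the pads) lies 8 mm behind it (finger_overhang is the distance from the TCP to the fingertips, in m); z points along the fingers, y is the line along which they close (so a half turn about z gives the same grasp; the last joint's range is limited). The gripper opens to 85 mm and grips with 20 to 120 N. Pads are 22 mm wide; open, the fingers measure 114 mm over their backs; the gripper's body (76 mm by 85 mm) begins 54 mm behind the grasp point. The pads swing forward as they close: fully open they stand 13 mm farther back than shut.
Start: joints at [-1.326, 0.332, -0.065, 1.46, 0.022, 1.35, -0.088], TCP at [0.165, 0.603, 0.242] pointing down, gripper open.
Joint ranges: [-2.6, 2.6], [-0.5, 2.12], [-1.47, 1.34], [0.16, 2.42], [-1.27, 4.41], [0.06, 2.06], [-2.6, 2.6]. Speed limits (rad/s): [2.22, 2.22, 2.79, 2.79, 3.14, 3.14, 3.14].

### API

Orientations are given as a rotation vector (axis times angle).
In Python, from station import get_state, read_camera, hand_in, finger_overhang gives the robot as it stands.
- The arm moves only by the tool step_arm, never from a script. Its argument "rows" is a list of rows, each an object with "dp": the shift along the tool's x, y, z in cm, a list of three; "angular": the turn, a rotation vector about the tool's x, y, z in rad, a list of three; "grip": the opening, from 0 (shut) to 1 (fully open). In form: [{"dp": [x, y, z], "angular": [rx, ry, rz], "grip": grip}, ...]. A call has 1 to 12 rows; each row is the pose to reach, as a shift and turn from the pose commanded when the call began, along the tool's axes at that moment; what a row does not reach only later rows make up. A row lasts 1/12 s, in which the tool goes at most 41.7 mm and 7.16 degrees, less where a joint would pass 70% of its speed; a pose out of reach is approached as far as the arm can. A call with a gripper value outside its range is refused whole. The fingers move at their own pace and stop on an object; the grip force is fixed at half the most. Time passes only in rows, so rows that repeat a pose let the fingers close. It gives the time, the measured TCP pose, the force, the opening and the grip force at its end, in the units of the state.
- get_state(): the state, without advancing time (a new reading comes with each control period).
- read_camera(name): name is "scene" or "top"; returns a dict with "pixels" (480x640x3 uint8, blue, green, red), "mtx" (3x3 intrinsics, pixels), "k1" (the pictures are not rectified: a ray, as slopes to the right and down, at radius r is drawn at 1 + k1 r^2 times it, then the intrinsics apply), "R" (3x3) and "t" (3): a world point X has camera coordinates R X + t. Camera axes: x right, y down, z forward; pixel columns grow to the right and rows downward; lengths in m; the calibration is good to about 2 mm. A picture is of the moment at which its call begins. There is no depth.
- hand_in(): hands the job in; it is judged then, once.
The state is a dict: "t": time; "joint_positions": joint angles; "dq": joint speeds; "joint_torque": joint torques, N m; "tcp_pos": TCP position; "ee_rot": TCP orientation; "force": force on the tool from outside, world axes, zero at the start; "wrist_torque": the same for the moment, N m; "opening": opening from 0.0 (shut) to 1.0 (fully open); "gripper_force": force on a finger pad.
Only numpy, scipy, OpenCV 4.12 (cv2) and the standard library are available. Lean on these libraries where they do the work, as an engineer would, in place of code of your own. Each camera call takes 0.05 s, during which the arm holds its last target. There are 200 camera calls.

### The job

Lift the wooden pattern roller off its rest and mount it in the bench stand: put one pin in an end cup, push against the spring until the other pin passes behind the other cup's lip, then let it back so that the roller hangs level with a pin in each cup, and let go. Push little harder than the spring does, as the ceramic cups chip (at about 25 N), and leave the other things on the bench where they are.

Things in the scene. Friction and masses are not known exactly. Their poses are not given: they have to be found in the camera images.
- roller: Pattern roller, loose, about 0.15 kg: turned wooden barrel, 28 mm in diameter and 88 mm long, with a round-ended steel pin of 9 mm diameter out of each end. Origin: middle of the barrel, on its axis. y axis: along the barrel to the sprung pin (x, z turn as it rolls). Starts in the rest, axis 45 mm above the bench. Grip it by the barrel's middle.
- fixed_end (a point): Centre of the barrel's end face with the fixed pin, 44 mm from the barrel's middle. This pin stands out 22 mm and does not move.
- sprung_end (a point): Centre of the barrel's end face with the sprung pin (small brass collar), 44 mm from the barrel's middle. The pin stands out 31 mm when free and goes in up to 18 mm, where it stops dead. The spring pushes back with 2.5 N at first and 0.25 N more for each mm (7 N at the end). Seated in the stand it is in by 6 mm; to get the other pin behind its lip, at least 15 mm.
- rest: Wooden rest for the roller, fixed to the bench, foot 52 x 96 x 8 mm: two V saddles, each 10 mm thick, 72 mm apart along its y axis, hold the barrel near its ends (tops about 43 mm above the bench; free between them). Origin: centre of its underside.
- bed: Bed of the stand: plywood board 90 x 250 x 12 mm, fixed to the bench, long along its y axis. Origin: centre of its underside. Clamped on it by hand is a grey cradle: foot 82 x 184 x 7 mm, two posts 22 mm wide and 12 mm thick, tops 94 mm above the bench, each with a white ceramic end cup on its inner face.
- cup_axis (a point): Point on the common axis of the two cups, 85 mm above the bench, above the bed's middle; axes as the bed's, the cups face each other along y. The roller may go in either way round. ATTENTION: exact across the axis (x, z), but the cradle stands up to 6 mm from the bed's middle either way along y; this is not measured and must be found by feel.
- cup_plus (a point): Centre of the lip of the cup at +y of the bed, if the cradle stood in the middle: the true one is up to 6 mm off along y, both cups by the same amount. The cup is a blind hole 15 mm wide (a little flared at the lip) and 8 mm deep, 22 mm wide outside, 26 mm at the lip. Lips are 119 mm apart.
- cup_minus (a point): The same for the like cup at -y of the bed.
- egg_cup: Small white cup, 48 mm wide and 42 mm high, loose bystander; origin under its centre.
- glaze_green: Green glaze jar, 70 mm wide and 117 mm high, loose bystander; origin under its centre.
- test_tile: Flat cream test tile, 60 x 42 x 8 mm, loose bystander; origin under its centre.

How it is judged:
By the outcome, as a careful person would: the job done as asked, in the order asked, and still so for the second after the job is handed in, with the robot touching nothing.
It also fails if it takes over 51 s, if anything falls off the work surface, if the arm or the gripper's body presses on something with over 40 N, if the wrist force passes 120 N, or if a joint passes its speed limit or range.

## Working session

There is one attempt and no reset: what is moved stays moved. The work goes in short steps, Python scripts to look and compute and a tool call to move; the robot and the scene stay as the last step left them, time stands still between calls to the robot, and variables do not carry over. Pictures are saved under pics/ and viewed, at most 10 in all, crops included, and the job is handed in when it is done.

Besides the shell and the picture viewer there is one more tool, called after "Emit:" in YAML: its name, and indented under it one key for each argument. step_arm: Moves the arm, as the interface text tells. Its arguments: {"type":"object","properties":{"rows":{"type":"array","items":{"type":"object","properties":{"dp":{"type":"array","items":{"type":"number"}},"angular":{"type":"array","items":{"type":"number"}},"grip":{"type":"number"}}}}},"required":["rows"]}

```bash
mkdir -p pics; cat > h.py <<'E'
import numpy as np, cv2
from station import *
def ray(c,uv):
    m=c['mtx']; d=np.array([(uv[0]-m[0,2])/m[0,0],(uv[1]-m[1,2])/m[1,1]])
    s=d.copy()
    for _ in range(20): s=d/(1+c['k1']*(s@s))
    R=np.array(c['R']);t=np.array(c['t'])
    return -R.T@t, R.T@np.array([s[0],s[1],1.])
def onz(c,uv,z):
    o,d=ray(c,np.array(uv,float)); return o+d*(z-o[2])/d[2]
def proj(c,X):
    p=np.array(c['R'])@np.array(X)+np.array(c['t']); s=p[:2]/p[2]; s=s*(1+c['k1']*(s@s))
    return np.array([c['mtx'][0,0]*s[0]+c['mtx'][0,2],c['mtx'][1,1]*s[1]+c['mtx'][1,2]])
def snap(n,f=None):
    c=read_camera(n); c['mtx']=np.array(c['mtx'])
    if f: cv2.imwrite('pics/'+f,c['pixels'])
    return c
E
python3 - <<'E'
from h import *
import pickle
for n in('top','scene'):
    c=snap(n,n+'0.png'); pickle.dump(c,open(n+'0.pkl','wb')); print(n,-np.array(c['R']).T@c['t'],c['mtx'][0,0],c['k1'])
s=get_state();print(s, finger_overhang)
E
```

```text
top [0.40575734 0.00788959 1.01076237] 510.57274666214846 -0.049207470246253236
scene [ 0.25557753 -0.56957082  0.63407418] 513.1155013847558 -0.07754537761070983
{'t': 0.1, 'joint_positions': array([-1.32557993,  0.33279804, -0.06467449,  1.46085515,  0.02160263,
        1.34988457, -0.08847412]), 'dq': array([-1.68240918e-04, -7.41425535e-04, -5.61462208e-05, -2.24466200e-03,
       -1.00189590e-03,  7.76208328e-04, -3.68081180e-04]), 'joint_torque': array([ 1.13784172e-03, -6.26755214e+01,  4.90596006e-02, -3.92419875e+01,
        1.63656764e-02,  7.01047189e-03,  3.50041591e-05]), 'tcp_pos': array([0.16532532, 0.60241035, 0.2416031 ]), 'ee_rot': array([-4.19381924e-01, -3.11337263e+00,  1.95683181e-03]), 'force': array([ 0.17747186, -0.08556114, -0.11333937]), 'wrist_torque': array([ 0.03673617, -0.0222898 , -0.01062306]), 'gripper_force': 0.0, 'opening': 1.0031114236523728} 0.011
```

View pics/top0.png

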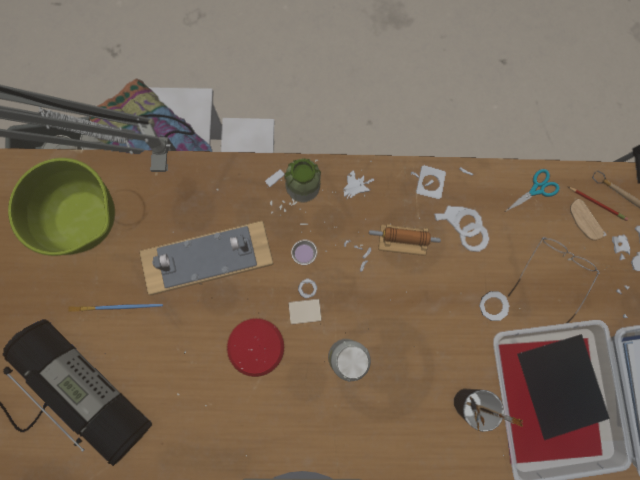

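View pics/scene0.png

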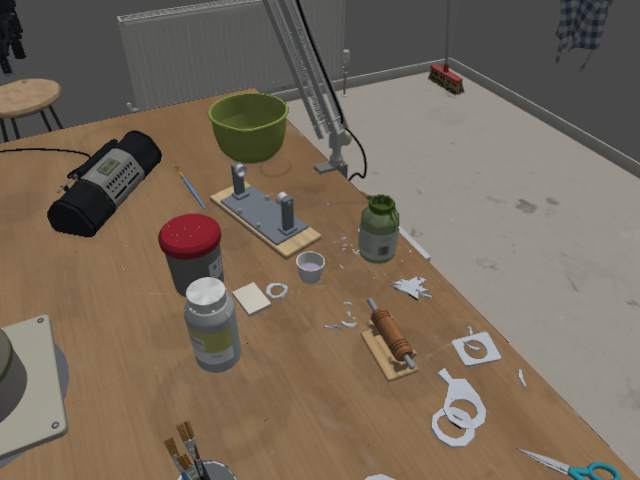

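Top view: the roller is at about (407,237) with its pins at (375,234) and (438,240). The stand's bed is at about (206,257) with cups near (165,262) and (238,243). The egg cup is at (304,252), the green jar at (302,180) and the tile at (305,312). The scene view agrees. Next I'll zoom in and measure.

```bash
python3 - <<'E'
from h import *
import pickle
t=pickle.load(open('top0.pkl','rb'));s=pickle.load(open('scene0.pkl','rb'))
a=cv2.resize(t['pixels'][215:265,360:450],None,fx=6,fy=6,interpolation=2)[:, :540]
b=cv2.resize(s['pixels'][290:385,340:440],None,fx=4,fy=4,interpolation=2)[:300]
d=cv2.resize(t['pixels'][215:300,130:280],None,fx=5,fy=5,interpolation=2)
e=cv2.resize(t['pixels'][215:265,360:450],None,fx=6,fy=6)
W=np.zeros((600,800,3),np.uint8)
W[:300,:400]=cv2.resize(t['pixels'][215:260,370:445],(400,240))[0:0].sum() if 0 else 0
W[:260,:400]=cv2.resize(t['pixels'][214:266,365:445],(400,260),interpolation=2)   # 5x
W[:380,420:800]=cv2.resize(s['pixels'][290:385,345:440],(380,380),interpolation=2) #4x
W[270:600,:420]=0
W[380:600,400:800]=0
W[390:600,:450]=cv2.resize(t['pixels'][220:295,135:285],(450,210),interpolation=2) #3x hmm
cv2.imwrite('pics/z1.png',W)
# masks
for nm,c in(('top',t),('scene',s)):
    h=cv2.cvtColor(c['pixels'],cv2.COLOR_BGR2HSV)
    roi=(365,215,445,265) if nm=='top' else (350,285,430,385)
    x0,y0,x1,y1=roi; p=h[y0:y1,x0:x1]
    print(nm,p[::6,::6,0].shape)
# bed corners: bright plywood in top
h=cv2.cvtColor(t['pixels'],cv2.COLOR_BGR2HSV)
print('wood bed',h[280,155],h[245,263],'bench',h[300,200],h[230,200],'barrel',h[237,407],'pin',h[234,378],h[240,434],'rest',h[249,400],'foot',h[260,205])
E
```

```text
top (9, 14)
scene (17, 14)
wood bed [ 18  91 171] [ 17  89 152] bench [ 14 107 119] [ 14 108 113] barrel [ 13 140 115] pin [ 30   3 101] [105   5 109] rest [ 17 105 153] foot [109  19 110]
```

View pics/z1.png

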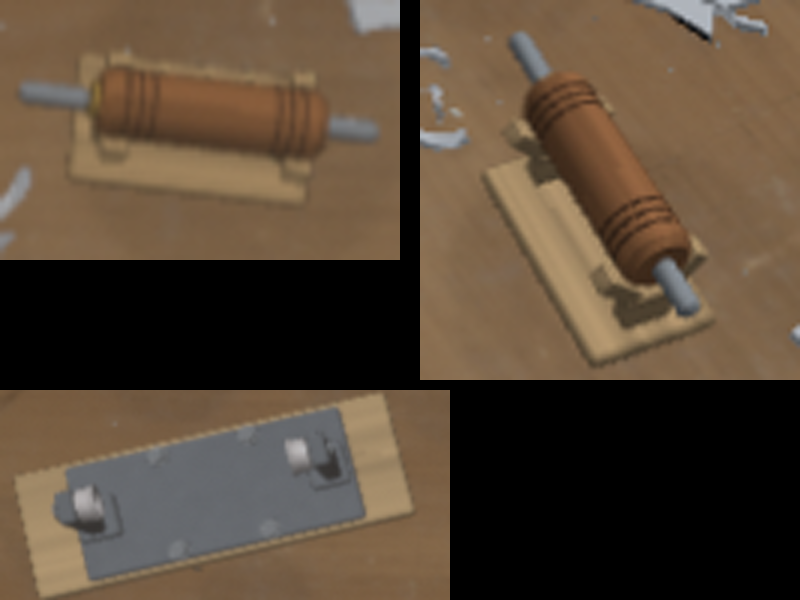

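The zoom shows the brass collar on the left, so the sprung end is +y. The barrel end faces are near (384.2,233.4) and (430.6,239.4). The bed corners are near (140,249), (263,221), (273,261) and (148,289).

```bash
cat > m.py <<'E'
from h import *
import pickle
t=pickle.load(open('top0.pkl','rb'));s=pickle.load(open('scene0.pkl','rb'))
h=cv2.cvtColor(t['pixels'],cv2.COLOR_BGR2HSV).astype(int)
roi=np.zeros(h.shape[:2],np.uint8); roi[215:297,132:282]=1
m=(((h[...,2]>135)&(h[...,1]>60))|(h[...,1]<50)).astype(np.uint8)*roi
m=cv2.morphologyEx(cv2.morphologyEx(m,cv2.MORPH_CLOSE,np.ones((5,5))),cv2.MORPH_OPEN,np.ones((7,7)))
c=max(cv2.findContours(m,0,1)[0],key=cv2.contourArea)
# bed top outline -> rays onto z=.012, then rect
P=np.array([onz(t,p[0],.012)[:2] for p in c]).astype(np.float32)
r=cv2.minAreaRect(P*1000); print('bed rect mm',r)
print('corners by hand',[onz(t,u,.012)[:2].round(4) for u in((140,249.3),(263.3,221),(272.7,260.7),(148.3,289.3))])
# roller: barrel mask
for nm,cam,(x0,y0,x1,y1) in(('top',t,(365,215,445,265)),('scene',s,(350,285,430,385))):
    g=cv2.cvtColor(cam['pixels'],cv2.COLOR_BGR2HSV).astype(int)
    k=np.zeros(g.shape[:2],np.uint8);k[y0:y1,x0:x1]=1
    b=((g[...,1]>125)&(g[...,0]<15)).astype(np.uint8)*k
    b=cv2.morphologyEx(b,cv2.MORPH_CLOSE,np.ones((5,5)));b=cv2.morphologyEx(b,cv2.MORPH_OPEN,np.ones((5,5)))
    cc=max(cv2.findContours(b,0,1)[0],key=cv2.contourArea);rr=cv2.minAreaRect(cc);print(nm,'barrel',rr)
    print('  centre at z.045',onz(cam,rr[0],.045).round(4))
A=onz(t,(384.2,233.4),.045);B=onz(t,(430.6,239.4),.045);T1=onz(t,(369,232.4),.045);T2=onz(t,(440.6,240.4),.045)
print('ends',A,B,np.linalg.norm(A-B),'mid',(A+B)/2,'tips',T1,T2,np.linalg.norm(T1-T2))
for n,u in(('egg',(304,252)),('jar',(302,178)),('tile',(305,312))): print(n,onz(t,u,.04))
E
python3 m.py
```

```text
bed rect mm ((528.4832153320312, 197.6078643798828), (88.23222351074219, 248.75125122070312), 15.17713451385498)
corners by hand [array([0.5401, 0.327 ]), array([0.6013, 0.0867]), array([0.5223, 0.0658]), array([0.4621, 0.3053])]
top barrel ((407.1158752441406, 235.9573211669922), (44.1726188659668, 12.478763580322266), 6.34019136428833)
  centre at z.045 [ 0.5708 -0.1938  0.045 ]
scene barrel ((390.8461608886719, 333.7691955566406), (57.13412094116211, 18.859806060791016), 56.3099365234375)
  centre at z.045 [ 0.5715 -0.1954  0.045 ]
ends [ 0.57496765 -0.14931442  0.045     ] [ 0.56485852 -0.23959976  0.045     ] 0.0908495319234297 mid [ 0.56991308 -0.19445709  0.045     ] tips [ 0.57637771 -0.11984507  0.045     ] [ 0.56324651 -0.25915977  0.045     ] 0.1399321715973241
egg [0.53678771 0.00472784 0.04      ]
jar [0.68344377 0.01127753 0.04      ]
tile [0.42306291 0.00085861 0.04      ]
```

```bash
cat > g.py <<'E'
import sys
from h import *
from scipy.spatial.transform import Rotation as Ro
# goal x y z(m) a(deg: world angle of tool y, tool down) -> dp cm, angular
def goal(x,y,z,a):
    s=get_state(); R0=Ro.from_rotvec(s['ee_rot']); a=np.radians(a)
    ty=np.array([np.cos(a),np.sin(a),0]); tz=np.array([0,0,-1.]); R1=Ro.from_matrix(np.c_[np.cross(ty,tz),ty,tz])
    print('dp',(R0.inv().apply(np.array([x,y,z])-s['tcp_pos'])*100).round(2),'ang',(R0.inv()*R1).as_rotvec().round(4),
     't',round(s['t'],2),'F',s['force'].round(2),'op',round(s['opening'],3))
if __name__=='__main__': goal(*map(float,sys.argv[1:]))
E
python3 g.py .570 -.1945 .17 -6
```

```text
dp [-60.11 -66.13   7.25] ang [-1.0000e-03  9.0000e-04  1.4077e+00] t 0.1 F [ 0.18 -0.09 -0.11] op 1.003
```

Emit:
step_arm:
  rows:
    - {"dp": [-2.8,-3.1,0],"angular": [0,0,0.1],"grip": 1}
    - {"dp": [-5.6,-6.2,0],"angular": [0,0,0.2],"grip": 1}
    - {"dp": [-8.4,-9.3,0],"angular": [0,0,0.28],"grip": 1}
    - {"dp": [-11.2,-12.4,0],"angular": [0,0,0.35],"grip": 1}
    - {"dp": [-14,-15.5,0],"angular": [0,0,0.42],"grip": 1}
    - {"dp": [-16.8,-18.6,0],"angular": [0,0,0.5],"grip": 1}
    - {"dp": [-19.6,-21.7,0],"angular": [0,0,0.57],"grip": 1}
    - {"dp": [-22.4,-24.8,0],"angular": [0,0,0.64],"grip": 1}
    - {"dp": [-25.2,-27.9,0],"angular": [0,0,0.7],"grip": 1}
    - {"dp": [-28,-31,0],"angular": [0,0,0.75],"grip": 1}
    - {"dp": [-30.8,-34,0],"angular": [0,0,0.8],"grip": 1}
    - {"dp": [-33.6,-37,0],"angular": [0,0,0.85],"grip": 1}

```text
t: 1.1
tcp_pos: [0.3918, 0.1549, 0.2423]
ee_rot: [-1.669, -2.661, -0.001]
force: [1.1, 0.8, 0.6]
opening: 1.005
gripper_force: 0.0
```

```bash
python3 g.py .570 -.1945 .13 -6
```

```text
dp [-39.22   0.82  11.21] ang [ 1.000e-04 -5.000e-04  5.553e-01] t 1.1 F [1.08 0.84 0.63] op 1.005
```

Emit:
step_arm:
  rows:
    - {"dp": [-4,0.1,0],"angular": [0,0,0.1],"grip": 1}
    - {"dp": [-8,0.2,0],"angular": [0,0,0.2],"grip": 1}
    - {"dp": [-12,0.3,0],"angular": [0,0,0.3],"grip": 1}
    - {"dp": [-16,0.4,0],"angular": [0,0,0.38],"grip": 1}
    - {"dp": [-20,0.5,0],"angular": [0,0,0.45],"grip": 1}
    - {"dp": [-24,0.6,0],"angular": [0,0,0.5],"grip": 1}
    - {"dp": [-28,0.7,2],"angular": [0,0,0.55],"grip": 1}
    - {"dp": [-32,0.8,4.5],"angular": [0,0,0.555],"grip": 1}
    - {"dp": [-35.5,0.8,7],"angular": [0,0,0.555],"grip": 1}
    - {"dp": [-38,0.8,9.5],"angular": [0,0,0.555],"grip": 1}
    - {"dp": [-39.2,0.8,11.2],"angular": [0,0,0.555],"grip": 1}
    - {"dp": [-39.2,0.8,11.2],"angular": [0,0,0.555],"grip": 1}

```text
t: 2.1
tcp_pos: [0.568, -0.1951, 0.1254]
ee_rot: [-2.333, -2.098, 0.01]
force: [-1.3, -0.5, -0.2]
opening: 1.002
gripper_force: 0.0
```

```bash
python3 g.py .570 -.1945 .037 -6; cat >m2.py <<'E'
from h import *
import pickle
t=pickle.load(open('top0.pkl','rb'));s=pickle.load(open('scene0.pkl','rb'))
y=np.radians(14.5)
ax=np.array([-np.sin(y),np.cos(y),0])
# predicted cup lips, and white blobs near them
for nm,c in(('top',t),('scene',s)):
    g=cv2.cvtColor(c['pixels'],cv2.COLOR_BGR2HSV).astype(int)
    for sg in(1,-1):
        p=proj(c,np.array([.53,.197,.085])+sg*.0625*ax)
        m=((g[...,2]>145)&(g[...,1]<40)).astype(np.uint8)
        k=np.zeros_like(m);u,v=p.astype(int);k[v-16:v+16,u-16:u+16]=1;m*=k
        q=cv2.findContours(m,0,1)[0]
        print(nm,sg,p.round(1),[(cv2.contourArea(a),cv2.boundingRect(a)) for a in q if cv2.contourArea(a)>10])
a=cv2.resize(t['pixels'][235:280,145:190],(400,400),interpolation=2);b=cv2.resize(t['pixels'][222:267,215:260],(400,400),interpolation=2)
W=np.zeros((600,800,3),np.uint8);W[:300,:300]=a[:300,:300]
W=np.hstack([a,b]); 
W2=np.hstack([cv2.resize(s['pixels'][155:205,215:315],(400,200),interpolation=2),cv2.resize(s['pixels'][185:235,250:350],(400,200),interpolation=2)])
cv2.imwrite('pics/z2.png',np.vstack([W,W2]))
E
python3 m2.py
```

```text
dp [0.1  0.25 8.84] ang [-0.0068  0.0023 -0.0014] t 2.1 F [-1.29 -0.47 -0.2 ] op 1.002
top 1 [164.7 258.4] [(30.5, (160, 255, 8, 8))]
top -1 [232.1 242.6] [(28.0, (230, 238, 7, 7))]
scene 1 [240.4 169.4] []
scene -1 [280.2 197.3] [(26.0, (279, 192, 8, 6))]
```

View pics/z2.png

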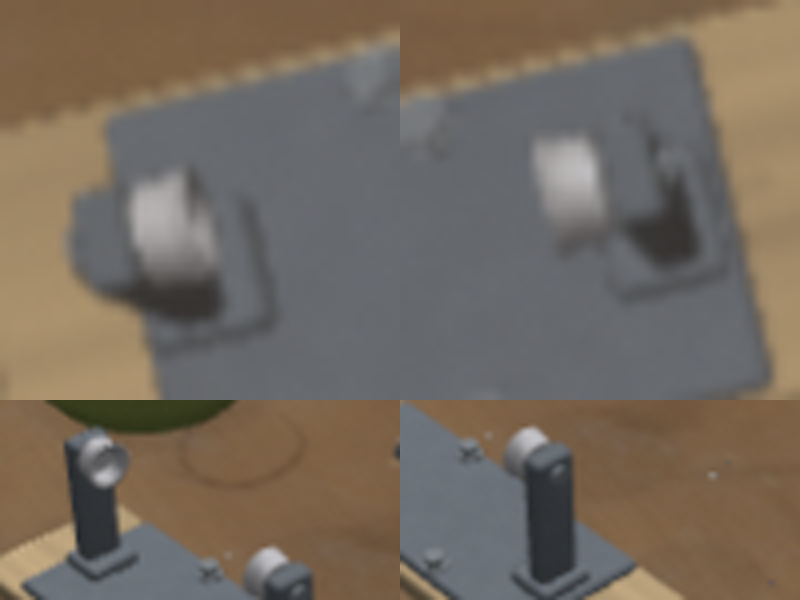

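The zoom shows the lips at about (167.8,260.6) and (231.4,243.9) in the top image. The plus lip is a circle at (240.5,170) in the scene image.

```bash
python3 - <<'E'
from h import *
import pickle
t=pickle.load(open('top0.pkl','rb'));s=pickle.load(open('scene0.pkl','rb'))
a=onz(t,(167.8,260.6),.085);b=onz(t,(231.4,243.9),.085);c=onz(s,(240.5,170),.085)
d=a-b;print(a,b,c,'gap',np.linalg.norm(d),'yaw',np.degrees(np.arctan2(-d[0],d[1])),'mid',(a+b)/2)
E
```

```text
[0.51051413 0.25171486 0.085     ] [0.54326992 0.13773104 0.085     ] [0.51377984 0.25543606 0.085     ] gap 0.11859702204933975 yaw 16.033182028639597 mid [0.52689203 0.19472295 0.085     ]
```

Emit:
step_arm:
  rows:
    - {"dp": [0.1,0.25,3],"angular": [-0.007,0.002,0],"grip": 1}
    - {"dp": [0.1,0.25,6],"angular": [-0.007,0.002,0],"grip": 1}
    - {"dp": [0.1,0.25,8],"angular": [-0.007,0.002,0],"grip": 1}
    - {"dp": [0.1,0.25,8.8],"angular": [-0.007,0.002,0],"grip": 1}
    - {"dp": [0.1,0.25,8.8],"angular": [-0.007,0.002,0],"grip": 1}
    - {"dp": [0.1,0.25,8.8],"angular": [-0.007,0.002,0],"grip": 1}

```text
t: 2.6
tcp_pos: [0.5732, -0.1911, 0.0433]
ee_rot: [2.328, 2.103, 0.01]
force: [0.4, 0.9, -0.3]
opening: 1.0
gripper_force: 0.0
```

```bash
python3 g.py .570 -.1945 .037 -6
```

```text
dp [-0.38 -0.29  0.62] ang [ 0.0076 -0.0021  0.003 ] t 2.6 F [ 0.43  0.89 -0.27] op 1.0
```

Emit:
step_arm:
  rows:
    - {"dp": [-0.3,-0.25,0.6],"angular": [0.007,-0.002,0],"grip": 1}
    - {"dp": [-0.3,-0.25,0.6],"angular": [0.007,-0.002,0],"grip": 1}
    - {"dp": [-0.3,-0.25,0.6],"angular": [0.007,-0.002,0],"grip": 1}

```text
t: 2.85
tcp_pos: [0.5703, -0.1942, 0.037]
ee_rot: [2.332, 2.105, 0.001]
force: [-0.1, 0.6, 0.2]
opening: 1.006
gripper_force: 0.0
```

```bash
python3 g.py .570 -.1945 .037 -6
```

```text
dp [-0.04 -0.03 -0.  ] ang [ 0.0009 -0.      0.0024] t 2.85 F [-0.07  0.59  0.24] op 1.006
```

Emit:
step_arm:
  rows:
    - {"dp": [0,0,0],"angular": [0,0,0],"grip": 0.5}
    - {"dp": [0,0,0],"angular": [0,0,0],"grip": 0.4}
    - {"dp": [0,0,0],"angular": [0,0,0],"grip": 0.3}
    - {"dp": [0,0,0],"angular": [0,0,0],"grip": 0.2}
    - {"dp": [0,0,0],"angular": [0,0,0],"grip": 0.1}
    - {"dp": [0,0,0],"angular": [0,0,0],"grip": 0}
    - {"dp": [0,0,0],"angular": [0,0,0],"grip": 0}
    - {"dp": [0,0,0],"angular": [0,0,0],"grip": 0}
    - {"dp": [0,0,0],"angular": [0,0,0],"grip": 0}

```text
t: 3.6
tcp_pos: [0.5708, -0.1939, 0.0366]
ee_rot: [2.331, 2.105, 0.001]
force: [4.3, 0.3, 3.3]
opening: 0.311
gripper_force: 58.9
```

Emit:
step_arm:
  rows:
    - {"dp": [0,0,-0.5],"angular": [0,0,0],"grip": 0}
    - {"dp": [0,0,-2],"angular": [0,0,0],"grip": 0}
    - {"dp": [0,0,-4],"angular": [0,0,0],"grip": 0}
    - {"dp": [0,0,-7],"angular": [0,0,0],"grip": 0}
    - {"dp": [0,0,-10],"angular": [0,0,0],"grip": 0}
    - {"dp": [0,0,-11],"angular": [0,0,0],"grip": 0}
    - {"dp": [0,0,-11],"angular": [0,0,0],"grip": 0}
    - {"dp": [0,0,-11],"angular": [0,0,0],"grip": 0}
    - {"dp": [0,0,-11],"angular": [0,0,0],"grip": 0}

```text
t: 4.35
tcp_pos: [0.569, -0.1933, 0.1444]
ee_rot: [-2.33, -2.104, 0.003]
force: [0.2, -0.6, -1.7]
opening: 0.311
gripper_force: 59.2
```

```bash
python3 - <<'E'
from h import *
import pickle
for n in('top','scene'):
    c=snap(n); pickle.dump(c,open(n+'1.pkl','wb'))
    X=get_state()['tcp_pos']+[0,0,.008]
    u,v=proj(c,X).astype(int); print(n,u,v)
    u=min(max(u,60),580);v=min(max(v,60),420)
    im=cv2.resize(c['pixels'][v-60:v+60,u-60:u+60],(400,400),interpolation=2)
    W=im if n=='top' else np.hstack([W,im])
cv2.imwrite('pics/z3.png',W)
E
```

```text
top 419 226
scene 396 281
```

View pics/z3.png

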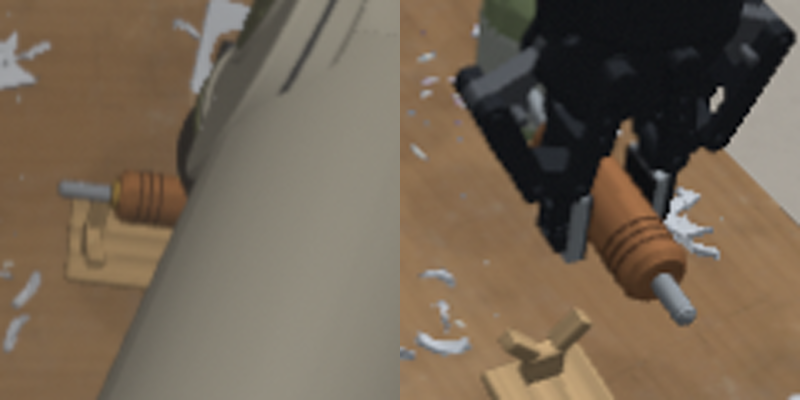

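Lifted cleanly. The sprung tip is at (377,222.4) and the collar at (392.9,223.9) in the top image. The fixed tip is at (422.4,315.5) in the scene image.

```bash
python3 - <<'E'
from h import *
import pickle
t=pickle.load(open('top1.pkl','rb'));s=pickle.load(open('scene1.pkl','rb'))
z=.1524
A=onz(t,(377,222.4),z);C=onz(t,(392.9,223.9),z);B=onz(s,(422.4,315.5),z)
D=onz(s,(413.4,305.6),z)
st=get_state();p=st['tcp_pos'];print(p,A,C,B,D,np.linalg.norm(A-B))
d=(A-B);print('yaw',np.degrees(np.arctan2(-d[0],d[1])))
u=d/np.linalg.norm(d)
print('mid from sprung',A-u*.075,'from fixed',B+u*.066)
E
python3 g.py .475 .147 .15 -6
```

```text
[ 0.56907987 -0.19352776  0.14441701] [ 0.57513485 -0.11955231  0.1524    ] [ 0.5730405  -0.14707651  0.1524    ] [ 0.56461683 -0.25766515  0.1524    ] [ 0.56425479 -0.23889886  0.1524    ] 0.13851276193010117
yaw -4.354970669690321
mid from sprung [ 0.5694397  -0.19433576  0.1524    ] from fixed [ 0.56962857 -0.19185571  0.1524    ]
dp [ 32.92 -12.83  -0.51] ang [-0.0031 -0.0002  0.0027] t 4.45 F [ 0.73 -0.63 -1.99] op 0.311
```

```bash
cat > b.py <<'E'
from g import *
O=np.array([.5285,.1965]);B=14.8
# sprung tip (free length) in bed mm x,y ; phi deg ; axis z mm ; ext = pin stick-out mm
def w(tx,ty,phi,z,ext=31):
    f=np.radians(phi);m=np.array([tx,ty])-(44+ext)*np.array([np.sin(f),np.cos(f)])
    b=np.radians(B);p=O+np.array([[np.cos(b),-np.sin(b)],[np.sin(b),np.cos(b)]])@m/1000
    print(p.round(4));goal(p[0],p[1],z/1000-.0084,B-phi)
def bed():
    s=get_state();b=np.radians(B);M=np.array([[np.cos(b),np.sin(b)],[-np.sin(b),np.cos(b)]])
    R=Ro.from_rotvec(s['ee_rot']).as_matrix();phi=B-np.degrees(np.arctan2(R[1,1],R[0,1]))
    print('mid',(M@(s['tcp_pos'][:2]-O)*1000).round(1),'phi',phi.round(2),'z',(s['tcp_pos'][2]*1000+8.4).round(1),'Fbed',(M@s['force'][:2]).round(2),s['force'][2].round(2))
if __name__=='__main__':
    bed()
    if len(sys.argv)>1: w(*map(float,sys.argv[1:]))
E
python3 b.py 0 45 20 150
```

```text
mid [ -60.4 -387.5] phi 20.64 z 152.8 Fbed [ 0.54 -0.8 ] -1.99
[0.5102 0.1653]
dp [35.1  -9.51  0.32] ang [-0.0031 -0.0002 -0.0113] t 4.45 F [ 0.73 -0.63 -1.99] op 0.311
```

Emit:
step_arm:
  rows:
    - {"dp": [2.5,-0.7,0],"angular": [0,0,0],"grip": 0}
    - {"dp": [6,-1.6,0],"angular": [0,0,0],"grip": 0}
    - {"dp": [10,-2.7,0],"angular": [0,0,0],"grip": 0}
    - {"dp": [14,-3.8,0],"angular": [0,0,0],"grip": 0}
    - {"dp": [18,-4.9,0],"angular": [0,0,0],"grip": 0}
    - {"dp": [22,-6,0],"angular": [0,0,0],"grip": 0}
    - {"dp": [26,-7.1,0],"angular": [0,0,0],"grip": 0}
    - {"dp": [29.5,-8,0],"angular": [0,0,0],"grip": 0}
    - {"dp": [32.5,-8.8,0],"angular": [0,0,0],"grip": 0}
    - {"dp": [34.5,-9.4,0],"angular": [0,0,-0.01],"grip": 0}
    - {"dp": [35.1,-9.5,0],"angular": [0,0,-0.01],"grip": 0}
    - {"dp": [35.1,-9.5,0],"angular": [0,0,-0.01],"grip": 0}

```text
t: 5.45
tcp_pos: [0.5104, 0.1668, 0.1452]
ee_rot: [-2.317, -2.121, 0.002]
force: [0.7, -0.2, -1.7]
opening: 0.313
gripper_force: 59.3
```

Emit:
step_arm:
  rows:
    - {"dp": [0,0,1],"angular": [0,0,0],"grip": 0}
    - {"dp": [0,0,3],"angular": [0,0,0],"grip": 0}
    - {"dp": [0,0,5],"angular": [0,0,0],"grip": 0}
    - {"dp": [0,0,6],"angular": [0,0,0],"grip": 0}
    - {"dp": [0,0,6],"angular": [0,0,0],"grip": 0}
    - {"dp": [0,0,6],"angular": [0,0,0],"grip": 0}

```text
t: 5.95
tcp_pos: [0.5114, 0.1636, 0.086]
ee_rot: [2.323, 2.115, -0.002]
force: [-0.2, -0.2, -1.3]
opening: 0.308
gripper_force: 59.3
```

```bash
python3 b.py 0 45 20 85;python3 - <<'E'
from h import *
import pickle
from b import bed
for n in('top','scene'):
    c=snap(n); pickle.dump(c,open(n+'2.pkl','wb'))
a,b=[pickle.load(open(n+'2.pkl','rb'))['pixels'] for n in('top','scene')]
cv2.imwrite('pics/z4.png',np.hstack([cv2.resize(a[215:290,140:240],(400,300),interpolation=2),cv2.resize(b[140:240,200:300],(400,400),interpolation=2)[:300]]))
E
```

```text
mid [-25.  -27.4] phi 20.18 z 94.4 Fbed [-0.28 -0.1 ] -1.3
[0.5102 0.1653]
dp [ 0.16 -0.13  0.94] ang [-0.0008  0.0012 -0.0031] t 5.95 F [-0.25 -0.17 -1.3 ] op 0.308
```

View pics/z4.png

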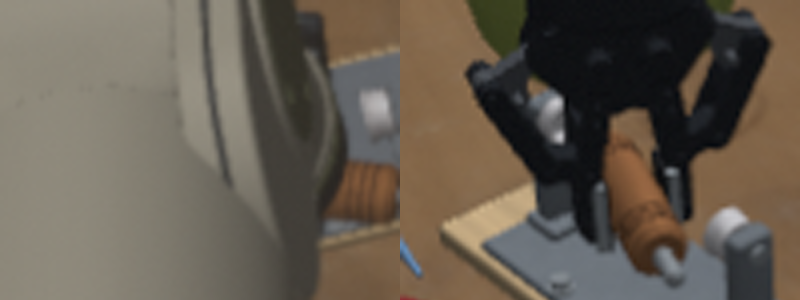

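The arm hides the sprung pin in the top view. The scene view shows the roller level, with the fixed pin clear of the minus cup. I'll continue by feel.

Emit:
step_arm:
  rows:
    - {"dp": [0.1,-0.05,0.4],"angular": [0,0,0],"grip": 0}
    - {"dp": [0.1,-0.1,0.85],"angular": [0,0,0],"grip": 0}
    - {"dp": [0.1,-0.1,0.85],"angular": [0,0,0],"grip": 0}
    - {"dp": [0.1,-0.1,0.85],"angular": [0,0,0],"grip": 0}
    - {"dp": [0.1,-0.1,0.85],"angular": [0,0,0],"grip": 0}

```text
t: 6.47
tcp_pos: [0.5105, 0.1661, 0.0779]
ee_rot: [-2.321, -2.117, -0.0]
force: [-0.4, 0.9, -1.6]
opening: 0.311
gripper_force: 59.3
```

```bash
python3 b.py 0 53 20 85
```

```text
mid [-25.2 -24.8] phi 20.06 z 86.3 Fbed [-0.16  1.  ] -1.59
[0.5082 0.1731]
dp [ 0.67 -0.29  0.13] ang [ 0.0001 -0.0001 -0.0011] t 6.47 F [-0.41  0.93 -1.59] op 0.311
```

Emit:
step_arm:
  rows:
    - {"dp": [0.3,-0.15,0.12],"angular": [0,0,0],"grip": 0}
    - {"dp": [0.67,-0.3,0.12],"angular": [0,0,0],"grip": 0}
    - {"dp": [0.95,-0.4,0.12],"angular": [0,0,0],"grip": 0}
    - {"dp": [1.2,-0.5,0.12],"angular": [0,0,0],"grip": 0}
    - {"dp": [1.2,-0.5,0.12],"angular": [0,0,0],"grip": 0}
    - {"dp": [1.2,-0.5,0.12],"angular": [0,0,0],"grip": 0}

```text
t: 6.97
tcp_pos: [0.5065, 0.1787, 0.0766]
ee_rot: [-2.321, -2.118, -0.0]
force: [0.4, 0.4, -1.2]
opening: 0.305
gripper_force: 59.3
```

```bash
python3 b.py 0 62 20 85
```

```text
mid [-25.8 -11.6] phi 20.04 z 85.0 Fbed [0.46 0.28] -1.16
[0.5059 0.1818]
dp [ 0.3  -0.09  0.  ] ang [ 0.0001 -0.0001 -0.0007] t 6.97 F [ 0.37  0.39 -1.16] op 0.305
```

Emit:
step_arm:
  rows:
    - {"dp": [0.25,-0.09,0],"angular": [0,0,0],"grip": 0}
    - {"dp": [0.5,-0.18,0],"angular": [0,0,0],"grip": 0}
    - {"dp": [0.5,-0.18,0],"angular": [0,0,0],"grip": 0}
    - {"dp": [0.5,-0.18,0],"angular": [0,0,0],"grip": 0}

```text
t: 7.3
tcp_pos: [0.5052, 0.1838, 0.0766]
ee_rot: [-2.321, -2.117, -0.0]
force: [0.3, -0.5, -2.3]
opening: 0.306
gripper_force: 59.3
```

```bash
python3 b.py
```

```text
mid [-25.8  -6.4] phi 20.06 z 85.0 Fbed [ 0.17 -0.59] -2.33
```

Emit:
step_arm:
  rows:
    - {"dp": [0.25,-0.09,0],"angular": [0,0,0],"grip": 0}
    - {"dp": [0.5,-0.18,0],"angular": [0,0,0],"grip": 0}
    - {"dp": [0.5,-0.18,0],"angular": [0,0,0],"grip": 0}
    - {"dp": [0.5,-0.18,0],"angular": [0,0,0],"grip": 0}

```text
t: 7.63
tcp_pos: [0.5045, 0.1882, 0.0767]
ee_rot: [2.321, 2.115, 0.001]
force: [3.7, -3.5, -2.2]
opening: 0.309
gripper_force: 59.4
```

```bash
python3 b.py
```

```text
mid [-25.4  -1.9] phi 20.12 z 85.1 Fbed [ 2.63 -4.36] -2.22
```

Emit:
step_arm:
  rows:
    - {"dp": [0.05,0.14,0],"angular": [0,0,0],"grip": 0}
    - {"dp": [0.07,0.2,0],"angular": [0,0,0],"grip": 0}
    - {"dp": [0.07,0.2,0],"angular": [0,0,0],"grip": 0}
    - {"dp": [0.07,0.2,0],"angular": [0,0,0],"grip": 0}

```text
t: 7.97
tcp_pos: [0.5056, 0.1891, 0.0764]
ee_rot: [-2.321, -2.117, 0.001]
force: [-0.4, -3.9, -1.6]
opening: 0.308
gripper_force: 59.4
```

```bash
python3 b.py
```

```text
mid [-24.   -1.3] phi 20.06 z 84.8 Fbed [-1.36 -3.72] -1.65
```

Emit:
step_arm:
  rows:
    - {"dp": [0.05,0.14,0],"angular": [0,0,0],"grip": 0}
    - {"dp": [0.1,0.28,0],"angular": [0,0,0],"grip": 0}
    - {"dp": [0.1,0.28,0],"angular": [0,0,0],"grip": 0}
    - {"dp": [0.1,0.28,0],"angular": [0,0,0],"grip": 0}

```text
t: 8.3
tcp_pos: [0.5089, 0.19, 0.0765]
ee_rot: [2.321, 2.117, 0.0]
force: [-0.9, -3.5, -2.3]
opening: 0.305
gripper_force: 59.4
```

```bash
python3 b.py
```

```text
mid [-20.6  -1.3] phi 20.07 z 84.9 Fbed [-1.76 -3.16] -2.35
```

Emit:
step_arm:
  rows:
    - {"dp": [0.05,0.14,0],"angular": [0,0,0],"grip": 0}
    - {"dp": [0.1,0.28,0],"angular": [0,0,0],"grip": 0}
    - {"dp": [0.1,0.28,0],"angular": [0,0,0],"grip": 0}
    - {"dp": [0.1,0.28,0],"angular": [0,0,0],"grip": 0}

```text
t: 8.63
tcp_pos: [0.5107, 0.1908, 0.0761]
ee_rot: [-2.319, -2.117, 0.003]
force: [-4.5, -2.6, -1.7]
opening: 0.31
gripper_force: 59.7
```

```bash
python3 b.py
```

```text
mid [-18.7  -0.9] phi 20.02 z 84.5 Fbed [-5.04 -1.31] -1.71
```

Emit:
step_arm:
  rows:
    - {"dp": [-0.06,-0.16,0],"angular": [0,0,0],"grip": 0}
    - {"dp": [-0.15,-0.42,0],"angular": [0,0,0],"grip": 0}
    - {"dp": [-0.15,-0.42,0],"angular": [0,0,0],"grip": 0}
    - {"dp": [-0.15,-0.42,0],"angular": [0,0,0],"grip": 0}
    - {"dp": [-0.15,-0.42,0],"angular": [0,0,0],"grip": 0}

```text
t: 9.05
tcp_pos: [0.5077, 0.1896, 0.0768]
ee_rot: [2.321, 2.116, 0.001]
force: [2.3, -4.0, -2.0]
opening: 0.306
gripper_force: 59.5
```

```bash
python3 b.py
```

```text
mid [-21.8  -1.4] phi 20.09 z 85.2 Fbed [ 1.19 -4.47] -2.02
```

Emit:
step_arm:
  rows:
    - {"dp": [-0.1,0.04,0],"angular": [0,0,0],"grip": 0}
    - {"dp": [-0.19,0.07,0],"angular": [0,0,0],"grip": 0}
    - {"dp": [-0.19,0.07,0],"angular": [0,0,0],"grip": 0}
    - {"dp": [-0.19,0.07,0],"angular": [0,0,0],"grip": 0}

```text
t: 9.38
tcp_pos: [0.5078, 0.1877, 0.0766]
ee_rot: [-2.321, -2.117, -0.0]
force: [1.1, -2.9, -1.1]
opening: 0.303
gripper_force: 59.5
```

```bash
python3 b.py
```

```text
mid [-22.2  -3.3] phi 20.07 z 85.0 Fbed [ 0.36 -3.08] -1.08
```

Emit:
step_arm:
  rows:
    - {"dp": [-0.1,0.03,0],"angular": [0,0,0],"grip": 0}
    - {"dp": [-0.1,0.03,0],"angular": [0,0,0],"grip": 0}
    - {"dp": [-0.1,0.03,0],"angular": [0,0,0],"grip": 0}

```text
t: 9.63
tcp_pos: [0.508, 0.1867, 0.0766]
ee_rot: [-2.321, -2.117, 0.0]
force: [0.4, -2.8, -1.7]
opening: 0.307
gripper_force: 59.6
```

```bash
python3 b.py
```

```text
mid [-22.3  -4.2] phi 20.06 z 85.0 Fbed [-0.28 -2.78] -1.68
```

Emit:
step_arm:
  rows:
    - {"dp": [-0.1,0.03,0],"angular": [0,0,0],"grip": 0}
    - {"dp": [-0.1,0.03,0],"angular": [0,0,0],"grip": 0}
    - {"dp": [-0.1,0.03,0],"angular": [0,0,0],"grip": 0}

```text
t: 9.88
tcp_pos: [0.5082, 0.1857, 0.0765]
ee_rot: [-2.321, -2.117, 0.0]
force: [-0.3, -2.1, -1.2]
opening: 0.308
gripper_force: 59.6
```

```bash
python3 b.py
```

```text
mid [-22.4  -5.3] phi 20.06 z 84.9 Fbed [-0.82 -1.94] -1.16
```

Emit:
step_arm:
  rows:
    - {"dp": [-0.1,0.03,0],"angular": [0,0,0],"grip": 0}
    - {"dp": [-0.1,0.03,0],"angular": [0,0,0],"grip": 0}
    - {"dp": [-0.1,0.03,0],"angular": [0,0,0],"grip": 0}

```text
t: 10.13
tcp_pos: [0.5086, 0.185, 0.0767]
ee_rot: [-2.321, -2.117, -0.001]
force: [0.4, 0.5, -0.8]
opening: 0.304
gripper_force: 59.5
```

```bash
python3 b.py
```

```text
mid [-22.1  -6. ] phi 20.05 z 85.1 Fbed [0.56 0.35] -0.79
```

```bash
cat > p.py <<'E'
from b import *
F,XS=65.2,0
def tgt(phi,c,z=85):
    f=np.radians(phi); w(XS+4.5*np.sin(f),F-4.5+4.5*np.cos(f),phi,z,31-c)
bed()
for a in sys.argv[1:]: tgt(*map(float,a.split(',')))
E
python3 p.py 20,2 18,7 16,10 14,13
```

```text
mid [-22.1  -6. ] phi 20.05 z 85.1 Fbed [0.56 0.35] -0.79
[0.5068 0.187 ]
dp [ 0.18 -0.2   0.01] ang [ 0.0003 -0.0007 -0.001 ] t 10.13 F [ 0.45  0.48 -0.79] op 0.304
[0.5094 0.1918]
dp [0.68 0.02 0.01] ang [ 0.0003 -0.0007 -0.0359] t 10.13 F [ 0.45  0.48 -0.79] op 0.304
[0.5117 0.1947]
dp [0.99 0.22 0.01] ang [ 0.0003 -0.0007 -0.0708] t 10.13 F [ 0.45  0.48 -0.79] op 0.304
[0.5138 0.1977]
dp [1.31 0.4  0.01] ang [ 0.0003 -0.0007 -0.1057] t 10.13 F [ 0.45  0.48 -0.79] op 0.304
```

Emit:
step_arm:
  rows:
    - {"dp": [0.18,-0.15,0],"angular": [0,0,0],"grip": 0}
    - {"dp": [0.4,-0.1,0],"angular": [0,0,-0.017],"grip": 0}
    - {"dp": [0.68,0.02,0],"angular": [0,0,-0.036],"grip": 0}
    - {"dp": [0.84,0.12,0],"angular": [0,0,-0.053],"grip": 0}
    - {"dp": [1.0,0.22,0],"angular": [0,0,-0.071],"grip": 0}
    - {"dp": [1.15,0.31,0],"angular": [0,0,-0.088],"grip": 0}
    - {"dp": [1.3,0.4,0],"angular": [0,0,-0.106],"grip": 0}
    - {"dp": [1.3,0.4,0],"angular": [0,0,-0.106],"grip": 0}
    - {"dp": [1.3,0.4,0],"angular": [0,0,-0.106],"grip": 0}

```text
t: 10.88
tcp_pos: [0.5147, 0.1962, 0.0768]
ee_rot: [2.205, 2.236, 0.001]
force: [4.3, -5.4, -1.5]
opening: 0.3
gripper_force: 59.5
```

```bash
python3 p.py 14,13 12,14.5 10,15.5 8,16 6,16
```

```text
mid [-13.4   3.3] phi 14.0 z 85.2 Fbed [ 2.78 -6.36] -1.46
[0.5138 0.1977]
dp [ 0.15 -0.09  0.02] ang [ 0.0015  0.0009 -0.    ] t 10.88 F [ 4.31 -5.44 -1.46] op 0.3
[0.5157 0.1993]
dp [0.3  0.11 0.02] ang [ 0.0015  0.0009 -0.0349] t 10.88 F [ 4.31 -5.44 -1.46] op 0.3
[0.5176 0.2004]
dp [0.41 0.29 0.02] ang [ 0.0015  0.0009 -0.0699] t 10.88 F [ 4.31 -5.44 -1.46] op 0.3
[0.5194 0.2011]
dp [0.48 0.48 0.02] ang [ 0.0015  0.001  -0.1048] t 10.88 F [ 4.31 -5.44 -1.46] op 0.3
[0.5213 0.2013]
dp [0.5  0.67 0.02] ang [ 0.0015  0.001  -0.1397] t 10.88 F [ 4.31 -5.44 -1.46] op 0.3
```

```bash
sed -i 's/XS=65.2,0/XS=65.2,1.2/' p.py; python3 p.py 14,12 12,14 9,15.5 6,16
```

```text
mid [-13.4   3.3] phi 14.0 z 85.2 Fbed [ 2.78 -6.36] -1.46
[0.515 0.197]
dp [0.08 0.03 0.02] ang [ 0.0015  0.0009 -0.    ] t 10.88 F [ 4.31 -5.44 -1.46] op 0.3
[0.5169 0.1991]
dp [0.28 0.22 0.02] ang [ 0.0015  0.0009 -0.0349] t 10.88 F [ 4.31 -5.44 -1.46] op 0.3
[0.5197 0.2008]
dp [0.45 0.51 0.02] ang [ 0.0015  0.001  -0.0873] t 10.88 F [ 4.31 -5.44 -1.46] op 0.3
[0.5225 0.2016]
dp [0.53 0.79 0.02] ang [ 0.0015  0.001  -0.1397] t 10.88 F [ 4.31 -5.44 -1.46] op 0.3
```

Emit:
step_arm:
  rows:
    - {"dp": [0.08,0.08,0],"angular": [0,0,0],"grip": 0}
    - {"dp": [0.18,0.15,0],"angular": [0,0,-0.017],"grip": 0}
    - {"dp": [0.28,0.24,0],"angular": [0,0,-0.035],"grip": 0}
    - {"dp": [0.36,0.37,0],"angular": [0,0,-0.06],"grip": 0}
    - {"dp": [0.44,0.51,0],"angular": [0,0,-0.087],"grip": 0}
    - {"dp": [0.44,0.51,0],"angular": [0,0,-0.087],"grip": 0}
    - {"dp": [0.44,0.51,0],"angular": [0,0,-0.087],"grip": 0}

```text
t: 11.47
tcp_pos: [0.5199, 0.2004, 0.0768]
ee_rot: [2.105, 2.329, 0.001]
force: [5.2, -5.7, -2.0]
opening: 0.305
gripper_force: 59.5
```

```bash
python3 p.py 9,15.5 6,16 3,16.5 0,16.5
```

```text
mid [-7.3  6. ] phi 9.03 z 85.2 Fbed [ 3.58 -6.82] -2.02
[0.5197 0.2008]
dp [ 0.04 -0.02  0.02] ang [ 0.0016  0.0012 -0.0005] t 11.47 F [ 5.2  -5.68 -2.02] op 0.305
[0.5225 0.2016]
dp [0.09 0.27 0.02] ang [ 0.0016  0.0013 -0.0529] t 11.47 F [ 5.2  -5.68 -2.02] op 0.305
[0.5252 0.2026]
dp [0.17 0.55 0.02] ang [ 0.0015  0.0013 -0.1052] t 11.47 F [ 5.2  -5.68 -2.02] op 0.305
[0.5279 0.2033]
dp [0.2  0.83 0.02] ang [ 0.0015  0.0013 -0.1576] t 11.47 F [ 5.2  -5.68 -2.02] op 0.305
```

Emit:
step_arm:
  rows:
    - {"dp": [0.06,0.09,0],"angular": [0,0,-0.017],"grip": 0}
    - {"dp": [0.09,0.18,0],"angular": [0,0,-0.035],"grip": 0}
    - {"dp": [0.11,0.28,0],"angular": [0,0,-0.053],"grip": 0}
    - {"dp": [0.14,0.42,0],"angular": [0,0,-0.08],"grip": 0}
    - {"dp": [0.17,0.55,0],"angular": [0,0,-0.105],"grip": 0}
    - {"dp": [0.17,0.55,0],"angular": [0,0,-0.105],"grip": 0}
    - {"dp": [0.17,0.55,0],"angular": [0,0,-0.105],"grip": 0}

```text
t: 12.05
tcp_pos: [0.5253, 0.2026, 0.0768]
ee_rot: [1.98, 2.436, 0.001]
force: [4.5, -5.7, -1.1]
opening: 0.304
gripper_force: 59.5
```

```bash
python3 p.py 3,16.5 0,16.5
```

```text
mid [-1.6  6.8] phi 3.02 z 85.2 Fbed [ 2.9  -6.66] -1.12
[0.5252 0.2026]
dp [ 0.   -0.01  0.02] ang [ 0.0016  0.0014 -0.0003] t 12.05 F [ 4.5  -5.7  -1.12] op 0.304
[0.5279 0.2033]
dp [0.01 0.28 0.02] ang [ 0.0016  0.0014 -0.0527] t 12.05 F [ 4.5  -5.7  -1.12] op 0.304
```

Emit:
step_arm:
  rows:
    - {"dp": [0,0.1,0],"angular": [0,0,-0.018],"grip": 0}
    - {"dp": [0,0.2,0],"angular": [0,0,-0.036],"grip": 0}
    - {"dp": [0,0.28,0],"angular": [0,0,-0.053],"grip": 0}
    - {"dp": [0,0.28,0],"angular": [0,0,-0.053],"grip": 0}
    - {"dp": [0,0.28,0],"angular": [0,0,-0.053],"grip": 0}

```text
t: 12.47
tcp_pos: [0.5282, 0.2033, 0.0769]
ee_rot: [1.915, 2.488, 0.001]
force: [6.3, -4.5, -2.4]
opening: 0.305
gripper_force: 59.5
```

```bash
sed -i 's/st=/st=/' p.py; python3 p.py 0,16.5 0,14 0,10.5;python3 - <<'E'
from h import *
import pickle
print(get_state()['wrist_torque'].round(2))
a,b=[snap(n)['pixels'] for n in('top','scene')]
cv2.imwrite('pics/z5.png',np.hstack([cv2.resize(a[200:290,145:265],(400,300),interpolation=2),cv2.resize(b[140:240,220:320],(400,400),interpolation=2)[:300]]))
E
```

```text
mid [1.4 6.7] phi -0.02 z 85.3 Fbed [ 4.93 -5.98] -2.4
[0.5279 0.2033]
dp [ 0.   -0.02  0.03] ang [0.002  0.0014 0.0004] t 12.47 F [ 6.29 -4.52 -2.4 ] op 0.305
[0.5286 0.2009]
dp [-0.25 -0.02  0.03] ang [0.002  0.0014 0.0004] t 12.47 F [ 6.29 -4.52 -2.4 ] op 0.305
[0.5295 0.1975]
dp [-0.6  -0.02  0.03] ang [0.002  0.0014 0.0004] t 12.47 F [ 6.29 -4.52 -2.4 ] op 0.305
[-1.1  -1.18 -0.24]
```

View pics/z5.png

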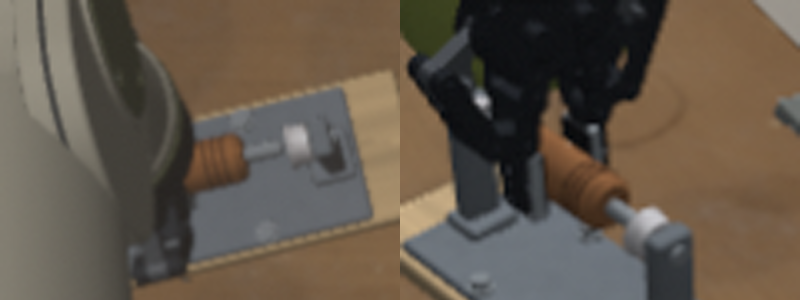

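The fixed pin stands at the mouth of the minus cup, in line with it (top zoom pin (250-285,150), cup (297,145)). A sideways force acts at the sprung end, so I'll relieve it first.

Emit:
step_arm:
  rows:
    - {"dp": [0,0.08,0],"angular": [0,0,0.013],"grip": 0}
    - {"dp": [0,0.15,0],"angular": [0,0,0.026],"grip": 0}
    - {"dp": [0,0.15,0],"angular": [0,0,0.026],"grip": 0}
    - {"dp": [0,0.15,0],"angular": [0,0,0.026],"grip": 0}

```text
t: 12.9
tcp_pos: [0.528, 0.2034, 0.0762]
ee_rot: [1.948, 2.465, -0.004]
force: [-0.4, -6.6, -0.4]
opening: 0.312
gripper_force: 59.8
```

```bash
python3 p.py;python3 -c "
from h import *
print(get_state()['wrist_torque'].round(2))"
```

```text
mid [1.2 6.8] phi 1.44 z 84.6 Fbed [-2.12 -6.3 ] -0.41
[-1.24  0.15  0.14]
```

Emit:
step_arm:
  rows:
    - {"dp": [-0.15,0,0],"angular": [0,0,0],"grip": 0}
    - {"dp": [-0.3,0,0],"angular": [0,0,-0.008],"grip": 0}
    - {"dp": [-0.45,0,0],"angular": [0,0,-0.015],"grip": 0}
    - {"dp": [-0.55,0,0],"angular": [0,0,-0.015],"grip": 0}
    - {"dp": [-0.55,0,0],"angular": [0,0,-0.015],"grip": 0}
    - {"dp": [-0.55,0,0],"angular": [0,0,-0.015],"grip": 0}

```text
t: 13.4
tcp_pos: [0.5298, 0.1985, 0.0765]
ee_rot: [1.929, 2.479, -0.001]
force: [1.9, -4.4, -1.0]
opening: 0.306
gripper_force: 59.6
```

```bash
python3 p.py;python3 -c "
from h import *
print(get_state()['wrist_torque'].round(2))"
```

```text
mid [1.7 1.6] phi 0.58 z 84.9 Fbed [ 0.72 -4.72] -0.99
[-0.99 -0.3   0.02]
```

Emit:
step_arm:
  rows:
    - {"dp": [-0.15,0,0],"angular": [0,0,0],"grip": 0}
    - {"dp": [-0.3,0,0],"angular": [0,0,0],"grip": 0}
    - {"dp": [-0.42,0,0],"angular": [0,0,0],"grip": 0}
    - {"dp": [-0.42,0,0],"angular": [0,0,0],"grip": 0}
    - {"dp": [-0.42,0,0],"angular": [0,0,0],"grip": 0}

```text
t: 13.82
tcp_pos: [0.5306, 0.1953, 0.0766]
ee_rot: [-1.93, -2.479, 0.0]
force: [1.9, -4.9, -2.2]
opening: 0.31
gripper_force: 59.6
```

```bash
python3 p.py;python3 -c "
from h import *
print(get_state()['wrist_torque'].round(2))"
```

```text
mid [ 1.7 -1.7] phi 0.59 z 85.0 Fbed [ 0.63 -5.2 ] -2.17
[-0.83 -0.3  -0.05]
```

Emit:
step_arm:
  rows:
    - {"dp": [-0.12,0,0],"angular": [0,0,0],"grip": 0}
    - {"dp": [-0.2,0,0],"angular": [0,0,0],"grip": 0}
    - {"dp": [-0.2,0,0],"angular": [0,0,0],"grip": 0}
    - {"dp": [-0.2,0,0],"angular": [0,0,0],"grip": 0}

```text
t: 14.15
tcp_pos: [0.531, 0.1935, 0.0766]
ee_rot: [-1.93, -2.479, -0.0]
force: [1.5, -4.5, -1.9]
opening: 0.306
gripper_force: 59.6
```

```bash
python3 p.py;python3 -c "
from h import *
print(get_state()['wrist_torque'].round(2))"
```

```text
mid [ 1.6 -3.5] phi 0.59 z 85.0 Fbed [ 0.29 -4.77] -1.92
[-0.8  -0.26 -0.05]
```

Emit:
step_arm:
  rows:
    - {"dp": [-0.08,0,0.08],"angular": [0,0,0],"grip": 0}
    - {"dp": [-0.12,0,0.16],"angular": [0,0,0],"grip": 0}
    - {"dp": [-0.12,0,0.24],"angular": [0,0,0],"grip": 0}
    - {"dp": [-0.12,0,0.24],"angular": [0,0,0],"grip": 0}
    - {"dp": [-0.12,0,0.24],"angular": [0,0,0],"grip": 0}

```text
t: 14.57
tcp_pos: [0.5313, 0.193, 0.0746]
ee_rot: [-1.929, -2.479, -0.001]
force: [-1.4, -2.2, 5.0]
opening: 0.304
gripper_force: 60.3
```

```bash
python3 p.py;python3 -c "
from h import *
print(get_state()['wrist_torque'].round(2))"
```

```text
mid [ 1.8 -4.1] phi 0.56 z 83.0 Fbed [-1.87 -1.81] 4.95
[-0.34  0.35  0.15]
```

Emit:
step_arm:
  rows:
    - {"dp": [-0.05,0,-0.05],"angular": [0,0,0],"grip": 0}
    - {"dp": [-0.05,0,-0.05],"angular": [0,0,0],"grip": 0.32}
    - {"dp": [-0.05,0,-0.05],"angular": [0,0,0],"grip": 0.36}
    - {"dp": [-0.05,0,-0.05],"angular": [0,0,0],"grip": 0.42}
    - {"dp": [-0.05,0,-0.05],"angular": [0,0,0],"grip": 0.55}
    - {"dp": [-0.05,0,-0.05],"angular": [0,0,0],"grip": 0.7}
    - {"dp": [-0.05,0,-0.05],"angular": [0,0,0],"grip": 0.8}
    - {"dp": [-0.05,0,-0.05],"angular": [0,0,0],"grip": 0.8}

```text
t: 15.23
tcp_pos: [0.5315, 0.1918, 0.0747]
ee_rot: [1.93, 2.479, 0.0]
force: [-0.0, 0.5, 0.5]
opening: 0.801
gripper_force: 0.0
```

Emit:
step_arm:
  rows:
    - {"dp": [0,0,-1],"angular": [0,0,0],"grip": 0.8}
    - {"dp": [0,0,-3],"angular": [0,0,0],"grip": 0.8}
    - {"dp": [0,0,-6],"angular": [0,0,0],"grip": 0.8}
    - {"dp": [0,0,-9],"angular": [0,0,0],"grip": 0.8}
    - {"dp": [0,0,-12],"angular": [0,0,0],"grip": 0.8}
    - {"dp": [-3,0,-14],"angular": [0,0,0],"grip": 0.8}
    - {"dp": [-7,0,-14],"angular": [0,0,0],"grip": 0.8}
    - {"dp": [-11,0,-14],"angular": [0,0,0],"grip": 0.8}
    - {"dp": [-15,0,-14],"angular": [0,0,0],"grip": 0.8}
    - {"dp": [-18,0,-14],"angular": [0,0,0],"grip": 0.8}
    - {"dp": [-20,0,-14],"angular": [0,0,0],"grip": 0.8}
    - {"dp": [-20,0,-14],"angular": [0,0,0],"grip": 0.8}

```text
t: 16.23
tcp_pos: [0.5809, -0.0081, 0.2158]
ee_rot: [1.937, 2.47, -0.001]
force: [-0.3, -0.2, 0.8]
opening: 0.796
gripper_force: 0.0
```

```bash
python3 - <<'E'
from h import *
a,b=[snap(n)['pixels'] for n in('top','scene')]
cv2.imwrite('pics/z6.png',np.vstack([np.hstack([cv2.resize(a[205:295,140:260],(400,300),interpolation=2),cv2.resize(b[140:240,210:310],(400,400),interpolation=2)[:300]]),np.hstack([cv2.resize(a,(400,300)),cv2.resize(b,(400,300))])]))
E
```

```text
(no output)
```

View pics/z6.png

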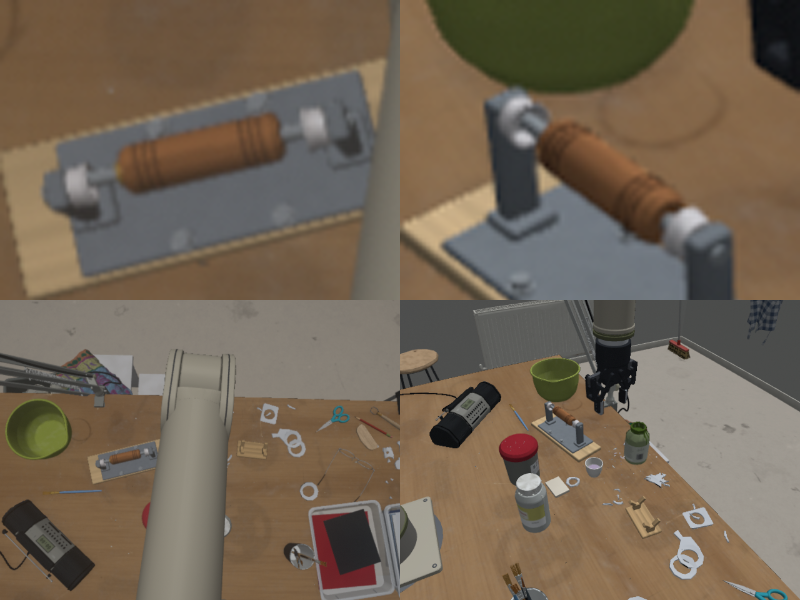

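The roller hangs in the stand with a pin in each cup (zoom pins at (100,175) and (292,132)). The egg cup, jar and tile look to be where they were, and the gripper is well clear.

```bash
python3 -c "
from station import *
print(hand_in())"
```

```text
the job is handed in; nothing more can be done
None
```

The roller is mounted in the stand with a pin in each cup and the gripper let go. The highest wrist force I read while pushing was about 8 N, the bystanders looked undisturbed, and the job was handed in at about 16 s.

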